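# Refit the sieve shaker's run knob and hold it in

## Robot

A 7-joint arm with a two-finger parallel gripper is mounted at the origin on the work surface. World frame = base frame: x ahead of the robot, y to its left, z up, the work surface at z = 0. Lengths are in m, angles in rad, forces in N, time in s.
With the tool pointing down it reaches from about 0.4 to 0.85 m from the base axis. Payload 10.4 kg.
Tool frame: the origin (TCP) lies at the very end of the fingers, on their centre line; the grasp point (between the pads) lies 19 mm behind it; x points along the fingers, y is the direction in which the jaws open and shut, and the axes are right-handed (so a half turn about x gives the same grasp; the last joint's range is limited). The gripper opens to 85 mm and grips with 20 to 120 N. Pads are 22 mm wide; open, the fingers measure 114 mm over their backs; the gripper's body (76 mm by 85 mm) begins 54 mm behind the grasp point. The pads swing forward as they close: fully open they stand 13 mm farther back than shut.
Start: joints at [1.178, 0.332, -0.065, 1.46, 0.022, 1.35, -0.088], TCP at [0.226, -0.583, 0.231] pointing down, gripper open.
Joint ranges: [-2.6, 2.6], [-0.5, 2.12], [-1.47, 1.34], [0.16, 2.42], [-1.27, 4.41], [0.06, 2.06], [-2.6, 2.6]. Speed limits (rad/s): [2.22, 2.22, 2.79, 2.79, 3.14, 3.14, 3.14].

## Interface

Orientations are given as a unit quaternion [x, y, z, w].
In Python, from workcell import monitor, camera, ticket, regions_of gives the robot as it stands.
- The arm moves only by the tool step_arm, never from a script. Its argument "increments" is a list of rows, each a list of 5 numbers: the finger opening in m, from 0 to 0.0854, then the shift along the world's x, y, z in m, then the turn about the world's z in rad. A call has 1 to 12 rows; each row shifts and turns the commanded pose from where the row before left it; what a row does not reach is not made up. A row lasts 1/12 s, in which the tool goes at most 41.7 mm and 7.16 degrees, less where a joint would pass 70% of its speed; a pose out of reach is approached as far as the arm can. A call with a gripper value outside its range is refused whole. The fingers move at their own pace and stop on an object; "force" is the grip in N (left out, the last holds). Time passes only in rows, so rows that do not move let the fingers close. It gives the time, the measured TCP pose, the force and the opening at its end, in the units of the state.
- monitor.get_obs(): the state, without advancing time (a new reading comes with each control period).
- camera(name): name is "side" or "top" or "wrist"; returns a dict with "color" (420x560x3 uint8, red, green, blue), "range_z" (420x560 float32, m along the optical axis (not along the pixel's ray), 0 where there is no reading), "fx", "fy", "cx", "cy" (pixels), "cam_to_world" (4x4, takes a point from camera to world coordinates). Camera axes: x right, y up, looking along -z (the intrinsics and any distortion apply to the point x, -y, -z); pixel columns grow to the right and rows downward; lengths in m; the calibration is good to about 2 mm. The wrist camera is an equidistant fisheye: a pixel r from the principal point sees the ray r / f radians off the axis. A picture is of the moment at which its call begins.
- ticket.hand_in(): hands the job in, once; it reports no verdict.
Trained networks look in a picture, given as the dict that the camera call returned (one of the last four; its "shot" number tells which), for a name from the list of things; names that differ only in an ending like _2 or _b are one class to them, and where a whole thing is asked for, a point or a joint stands for the part that bears it (a point fixed in the world has none). Each returns a list of dicts, best first, with "p" (0 to 1); they miss things now and then, are a little off and sometimes report something else, mostly with a low value. They report only what shows in the picture. A call takes as long as a camera call. They do not tell look-alikes from the thing itself.
- regions_of(picture, query): "region" (420x560 bool, what is visible of it) and "centre" ([row, column] in pixels, amid what is visible of it).
The state is a dict: "clock": time; "joint_pos": joint angles; "joint_velocities": joint speeds; "tau": joint torques, N m; "position": TCP position; "ee_rot": TCP orientation; "ft_force": force on the tool from outside, world axes, zero at the start; "torque": the same for the moment, N m; "grip_width": opening from 0.0 (shut) to 1.0 (fully open).
Only numpy, scipy, OpenCV 4.12 (cv2) and the standard library are available. Lean on these libraries where they do the work, as an engineer would, in place of code of your own. Each camera call takes 0.05 s, during which the arm holds its last target. There are 200 camera calls.

## Task

The black knob of the sieve shaker has been left on the bench. Pick it up, turn it so that the flat in its bore matches the flat of the shaker's bare D-shaped spindle, and push it fully home on the spindle without forcing it; then press it right in against the spindle's spring, as the shaker runs only while the knob is held in, and finish while still holding it in. Leave the tub, the cup and the scoop where they are.

Things in the scene. Friction and masses are not known exactly. Their poses are not given: they have to be found in the camera images.
- knob_centre (a point): Centre of the black knob (120 g), 15 mm above its underside; it stands bore down. Skirt 46 mm across, 6 mm high; on it a bar grip 40 mm long (x), 20 mm wide (y), top 30 mm above the underside. z up. +x: the bar's pointer end (white line on that half of its top). Bore in the underside: D-shaped, on the knob's axis, 13 mm across, 14 mm deep, its flat 2.5 mm from the axis on the pointer (+x) side.
- spindle_tip (a point): Tip, on the axis, of the bare steel D spindle standing 21 mm up from the shaker's console; 106 mm above the bench. 12 mm across, one flat 2 mm from the axis all the way down, round edge bevelled 0.8 mm. z up, +x out through the flat. The knob slides on (0.5 mm play, no click) with its +x along this +x. Home: tip at the bore's bottom, the knob's underside 14 mm below the tip. Stiff to turn.
- spindle (a joint): How far the spindle is pushed down, in m: 0 standing up, 0.005 right in at its stop (a knob that is home then has its underside 2 mm above the console). A spring pushes it back: 6 N to start it moving, 11 N at the stop.
- shaker: Sieve shaker, fixed: white housing 260 (x) by 360 (y) by 85 mm high, origin under its centre on the bench, z up. Black console: the 92 mm strip of its flat top at the -y end. Spindle at x -50, y -130 mm; timer's knob (not in the job) at x +65, y -130 mm, 25 mm high; a flat red switch at x +8. Sieve 200 mm across, centred at y +65 mm, and its clamp: up to 173 mm above the bench.
- tub_centre (a point): Centre of the frosted tub of plastic flakes, 180 x 260 x 85 mm high, standing to the right; leave it alone.
- cup_centre (a point): Centre of the clear sample cup, 96 mm across the rim, 70 mm high, standing beyond the knob; leave it alone.
- scoop_centre (a point): The blue plastic scoop, 180 mm long, 50 mm wide, up to 28 mm high, lying between the robot and the knob; the point is 12 mm above its underside, near its middle. Leave it alone.
Not all that is in view belongs to the job. Of the things like the part that bears knob_centre, leave any that is blue or green; of the rest the larger one is meant.

How it is judged:
By the outcome, as a careful person would: the job done as asked, in the order asked, and still so for the second after the job is handed in, while the arm keeps its last pose, push and grip.
It also fails if it takes over 38 s, if anything falls off the work surface, if the arm or the gripper's body presses on something with over 40 N, if the wrist force passes 120 N, or if a joint passes its speed limit or range.

## Working session

There is one attempt and no reset: what is moved stays moved. The work goes in short steps, Python scripts to look and compute and a tool call to move; the robot and the scene stay as the last step left them, time stands still between calls to the robot, and variables do not carry over. Pictures are saved under pics/ and viewed, about 8 in all and at most 12, crops included, and the job is handed in when it is done.

Besides the shell and the picture viewer there is one more tool, called after ">>>" as name(argument=value, ...) on one line, values as JSON. step_arm: Moves the arm, as the interface text tells. Its arguments: {"type":"object","properties":{"increments":{"type":"array"},"force":{"type":"number"}},"required":["increments"]}

```bash
mkdir -p pics; cat > h.py <<'E'
import numpy as np, cv2
from workcell import monitor, camera, ticket, regions_of
def world(c,r,col,z=None):
    """pixel (pinhole) -> world, by depth or on plane z"""
    d=np.array([(col-c['cx'])/c['fx'],-(r-c['cy'])/c['fy'],-1.])
    T=np.array(c['cam_to_world']); o=T[:3,3]; v=T[:3,:3]@d
    s=c['range_z'][int(round(r)),int(round(col))] if z is None else (z-o[2])/v[2]
    return o+s*v
def save(c,n,crop=None,k=1):
    im=c['color'][...,::-1]
    if crop: im=im[crop[0]:crop[1],crop[2]:crop[3]]
    cv2.imwrite('pics/'+n,cv2.resize(im,None,fx=k,fy=k,interpolation=cv2.INTER_CUBIC))
E
python3 - <<'E'
from h import *
ims=[]
for n in ['top','side']:
    c=camera(n); ims.append(c); save(c,n+'0.png')
    print(n,c['fx'],c['fy'],c['cx'],c['cy'],np.round(c['cam_to_world'],3).tolist(),[k for k in c])
    for q in ['knob_centre','spindle_tip','shaker','tub_centre','cup_centre','scoop_centre']:
        for d in regions_of(c,q)[:4]:
            r,cc=d['centre']; print(q,round(d['p'],2),np.round(d['centre'],1),d['region'].sum(),np.round(world(c,r,cc),3))
print(monitor.get_obs())
E
```

```text
top 458.21112246824276 458.21112246824276 274.9848845076924 211.32412663342225 [[-0.017, 0.994, -0.106, 0.406], [-1.0, -0.017, 0.0, -0.168], [-0.002, 0.106, 0.994, 1.355], [0.0, 0.0, 0.0, 1.0]] ['color', 'range_z', 'fx', 'fy', 'cx', 'cy', 'cam_to_world', 'shot']
knob_centre 0.72 [182.5 269.1] 213 [ 0.632 -0.153  0.03 ]
knob_centre 0.6 [213.1 274.9] 95 [ 0.545 -0.168 -0.002]
knob_centre 0.51 [230.2 297.4] 64 [ 0.492 -0.233  0.02 ]
knob_centre 0.46 [203.5 303.7] 181 [ 0.569 -0.253  0.031]
shaker 0.92 [212. 159.] 12213 [0.54  0.144 0.128]
tub_centre 0.82 [202.9 404.9] 6543 [ 0.568 -0.553  0.01 ]
cup_centre 0.8 [148.6 320.6] 889 [ 0.734 -0.308  0.017]
side 493.8936367449742 493.8936367449742 277.63316322935987 213.1026174410117 [[-0.885, 0.273, -0.377, 0.148], [-0.465, -0.541, 0.701, 0.575], [-0.013, 0.796, 0.606, 0.739], [0.0, 0.0, 0.0, 1.0]] ['color', 'range_z', 'fx', 'fy', 'cx', 'cy', 'cam_to_world', 'shot']
knob_centre 0.72 [221.6 285.1] 323 [ 0.566 -0.241  0.016]
knob_centre 0.57 [231.9 313.6] 133 [ 0.489 -0.233  0.019]
knob_centre 0.56 [246.7 275.8] 164 [ 0.551 -0.165  0.003]
knob_
[... 351 characters left out ...]
 'joint_pos': array([ 1.17837597,  0.332207  , -0.0647213 ,  1.46007102,  0.02159853,
        1.34992592, -0.08851515]), 'joint_velocities': array([ 9.98868115e-04, -2.06872552e-04, -1.29665621e-03, -1.30128459e-04,
        2.41505005e-04, -3.53934247e-04, -8.59586490e-05]), 'tau': array([-9.64936044e-04, -6.25085807e+01,  4.86646662e-02, -3.91772103e+01,
        1.65280810e-02,  1.78919407e-03,  4.86946888e-06]), 'position': array([ 0.22594311, -0.58275657,  0.23134706]), 'ee_rot': array([ 0.69506703,  0.12998318, -0.69503716,  0.13003671]), 'ft_force': array([-0.72584334, -0.54648149, -0.61057965]), 'torque': array([-0.01951141, -0.01466295, -0.00846297]), 'grip_width': 0.9948091511350458}
```

View pics/top0.png

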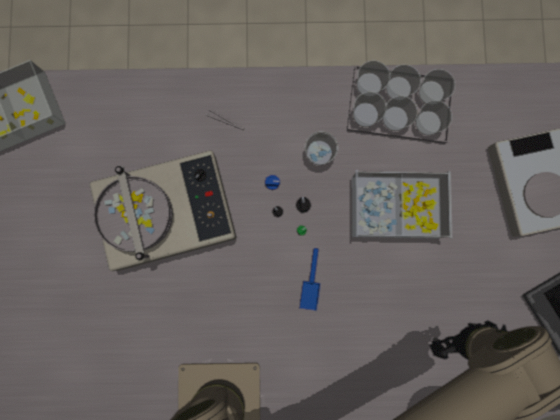

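View pics/side0.png

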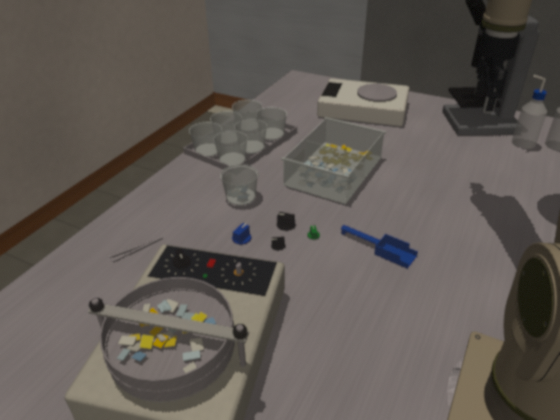

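The top view shows four look-alikes as (row, col): blue (182,272), large black (204,303), small black (211,278) and green (230,302). The rule picks the larger black one at (204,303). The spindle is at about (214,211) and the timer knob at (174,200). I'll check both in a close crop.

```bash
python3 - <<'E'
from h import *
c=camera('top'); s=camera('side')
def cr(c,r,q,h=22,k=9):
    im=c['color'][r-h:r+h,q-h:q+h,::-1].astype(float); im=255*(np.clip(im/im.max(),0,1))**.6
    return cv2.resize(im.astype(np.uint8),(390,290) if 0 else (300,300),interpolation=cv2.INTER_CUBIC)
a=np.hstack([cr(c,207,295),cr(c,214,211)]); b=np.hstack([cr(s,230,285),cr(s,268,238)])
cv2.imwrite('pics/crop1.png',np.vstack([a,b]))
for r,q in [(204,303),(211,278)]: print(np.round(world(c,r,q),3))
d=regions_of(c,'knob_centre')
for x in d[:5]:
    ys,xs=np.nonzero(x['region']); z=c['range_z'][ys,xs]
    P=np.array([world(c,y,xx) for y,xx in zip(ys,xs)]); print(x['centre'],np.round(P.min(0),3),np.round(P.max(0),3),np.round(P[P[:,2]>.02].mean(0),4))
# side mask
# spindle candidates: heights on console
g=[(r,q) for r in range(205,224) for q in range(202,222)]
P=np.array([world(c,*p) for p in g]); print('console z',np.median(P[:,2]))
print(np.round(P[P[:,2]>.093],3)[:20], np.round(world(c,214,211,.106),4), np.round(world(s,268.5,238,.1),4))
# shaker frame from the edges: housing mask
d=regions_of(c,'shaker')[0]['region']; cnt=max(cv2.findContours(d.astype(np.uint8),0,2)[0],key=cv2.contourArea)
bx=cv2.boxPoints(cv2.minAreaRect(cnt)); print(bx, np.round([world(c,y,x,.085) for x,y in bx],4))
E
```

```text
[ 0.568 -0.251  0.028]
[ 0.549 -0.177  0.02 ]
[205.2, 300.1] [ 0.406 -0.273 -0.003] [ 0.588 -0.168  1.355] [ 0.5657 -0.2493  0.0434]
[183.2, 271.0] [ 0.406 -0.182 -0.001] [ 0.66  -0.137  1.355] [ 0.6349 -0.1597  0.0437]
[213.5, 278.2] [ 0.535 -0.189 -0.001] [ 0.566 -0.16   0.028] [ 0.5502 -0.1732  0.0231]
console z 0.08671142824038491
[[0.562 0.034 0.094]
 [0.537 0.012 0.111]
 [0.538 0.01  0.106]
 [0.538 0.008 0.099]
 [0.535 0.018 0.108]
 [0.535 0.016 0.102]
 [0.535 0.012 0.109]
 [0.535 0.009 0.107]
 [0.535 0.007 0.102]
 [0.532 0.018 0.107]
 [0.532 0.015 0.106]
 [0.532 0.012 0.109]
 [0.532 0.01  0.106]
 [0.533 0.008 0.097]
 [0.53  0.013 0.102]
 [0.53  0.011 0.098]] [0.5348 0.0069 0.106 ] [0.5318 0.0192 0.1   ]
[[ 79.94459 176.19876]
 [209.97534 140.41046]
 [237.0061  238.62216]
 [106.97534 274.41046]] [[ 0.65    0.3782  0.085 ]
 [ 0.7467  0.0124  0.085 ]
 [ 0.4672 -0.0621  0.085 ]
 [ 0.3748  0.296   0.085 ]]
```

View pics/crop1.png

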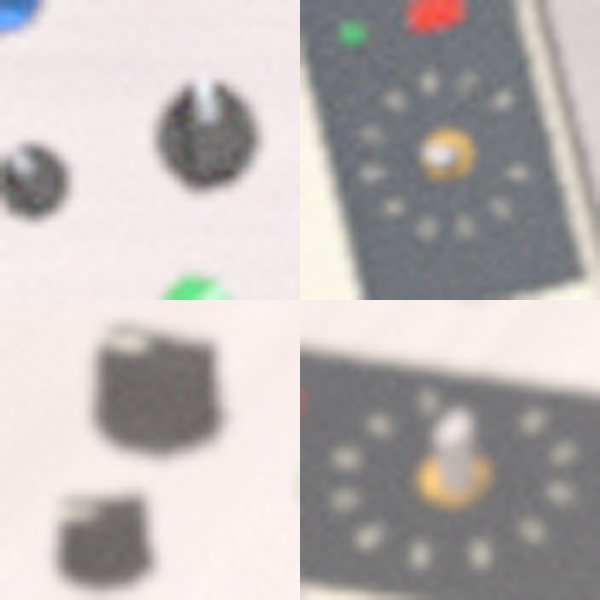

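The crops confirm it: the large black knob is at (204,303) with its white line pointing world +x, so yaw ≈ 0. The brass-ringed spindle is at ≈(0.534, 0.012), but its flat isn't clear yet. I'll hover near the spindle and use the wrist camera.

>>> step_arm(increments=[[0.085,0.018,0.035,0.01,0],[0.085,0.018,0.035,0.005,0],[0.085,0.018,0.035,0,0],[0.085,0.018,0.035,0,0],[0.085,0.018,0.035,0,0],[0.085,0.018,0.035,0,0],[0.085,0.018,0.035,0,0],[0.085,0.018,0.035,0,0],[0.085,0.018,0.035,0,0],[0.085,0.018,0.035,0,0],[0.085,0.018,0.035,0,0],[0.085,0.018,0.035,0,0]])

```text
clock: 1.9
position: [0.4424, -0.1609, 0.2467]
ee_rot: [0.695, 0.13, -0.695, 0.13]
ft_force: [0.5, -0.2, -0.1]
grip_width: 0.997
```

```bash
python3 - <<'E'
from h import *
c=camera('wrist'); print(c['fx'],c['cx'],c['cy'],np.round(c['cam_to_world'],3).tolist()); o=monitor.get_obs(); print(o['position'],o['joint_pos'],o['clock'])
for q in ['knob_centre','spindle_tip']:
    for d in regions_of(c,q)[:4]: print(q,d['p'],d['centre'])
E
```

```text
325.19226210127806 278.26321276942247 202.81915448933918 [[0.361, 0.898, 0.253, 0.506], [-0.933, 0.347, 0.099, -0.136], [0.001, -0.272, 0.962, 0.39], [0.0, 0.0, 0.0, 1.0]]
[ 0.4458338  -0.15300607  0.24698514] [ 7.12628037e-01  6.64973071e-03 -4.74356547e-01  1.80516897e+00
  7.28512565e-04  1.32842353e+00 -9.54187312e-01] 1.95
knob_centre 0.87 [152.5, 356.8]
knob_centre 0.79 [100.4, 387.7]
knob_centre 0.65 [25.3, 335.4]
knob_centre 0.57 [90.7, 323.0]
spindle_tip 0.73 [35.7, 140.9]
```

>>> step_arm(increments=[[0.085,0.01,0.03,-0.01,0],[0.085,0.01,0.03,-0.02,0],[0.085,0.01,0.03,-0.02,0],[0.085,0.01,0.03,-0.02,0],[0.085,0.008,0.03,-0.02,0],[0.085,0,0,-0.01,0],[0.085,0,0,0,0],[0.085,0,0,0,0]])

```text
clock: 2.72
position: [0.4896, -0.0142, 0.1462]
ee_rot: [-0.695, -0.129, 0.696, -0.13]
ft_force: [-1.0, -0.3, 0.1]
grip_width: 0.996
```

```bash
cat >> h.py <<'E'
def fworld(c,r,q,z):
    """fisheye pixel -> world on plane z"""
    u=np.array([q-c['cx'],-(r-c['cy'])]); n=np.hypot(*u)+1e-9; t=n/c['fx']
    d=np.r_[u/n*np.sin(t),-np.cos(t)]; T=np.array(c['cam_to_world']); v=T[:3,:3]@d
    return T[:3,3]+(z-T[2,3])/v[2]*v
def fpix(c,P):
    T=np.array(c['cam_to_world']); p=T[:3,:3].T@(np.asarray(P)-T[:3,3]); n=np.hypot(p[0],p[1])
    t=np.arctan2(n,-p[2])*c['fx']; return c['cy']-t*p[1]/n, c['cx']+t*p[0]/n
def rect(c,x0,y0,z,h=.03,px=.0002):
    """orthorectified patch on plane z: image right=-world y, up=+world x"""
    n=int(2*h/px); xs=x0+h-np.arange(n)*px; ys=y0+h-np.arange(n)*px
    T=np.array(c['cam_to_world']); X,Y=np.meshgrid(xs,ys,indexing='ij')
    p=(np.stack([X,Y,np.full_like(X,z)],-1)-T[:3,3])@T[:3,:3]
    m=np.hypot(p[...,0],p[...,1]); t=np.arctan2(m,-p[...,2])*c['fx']
    return cv2.remap(c['color'][...,::-1].copy(),(c['cx']+t*p[...,0]/m).astype(np.float32),(c['cy']-t*p[...,1]/m).astype(np.float32),cv2.INTER_CUBIC)
def bright(im,g=.6): im=im.astype(float); return (255*np.clip(im/np.percentile(im,99.5),0,1)**g).astype(np.uint8)
E
python3 - <<'E'
from h import *
c=camera('wrist'); o=monitor.get_obs(); print(o['position'],o['clock'])
for d in regions_of(c,'spindle_tip')[:2]: print(d['p'],d['centre'],d['region'].sum(),fworld(c,*d['centre'],.098)); ce=d['centre']
d=regions_of(c,'spindle_tip')[0]; x0,y0=fworld(c,*d['centre'],.106)[:2]; print(x0,y0,'cam',c['cam_to_world'][:3,3] if hasattr(c['cam_to_world'],'shape') else 0)
r,q=map(int,d['centre']); h=35
raw=cv2.resize(bright(c['color'][max(0,r-h):r+h,q-h:q+h,::-1]),(400,400),interpolation=cv2.INTER_CUBIC)
cv2.imwrite('pics/sp1.png',np.hstack([raw,cv2.resize(bright(rect(c,x0,y0,.106,.015,.0001)),(400,400))]))
np.save('sp1.npy',c,allow_pickle=True)
E
```

```text
[ 0.49001979 -0.01452345  0.14684314] 2.7667
0.52 [143.6, 260.5] 291 [0.53307477 0.01425198 0.098     ]
0.5339388351853629 0.014116795190190986 cam [0.55371496 0.01102289 0.28909768]
```

View pics/sp1.png

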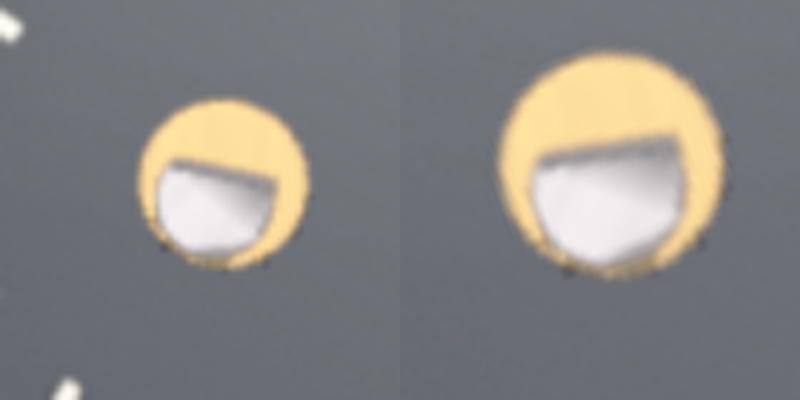

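The flat is clear: it faces roughly world +x, turned slightly toward +y (edge from (540,160) to (678,138) in the right patch). I'll fit the silhouette model for centre and yaw.

```bash
cat >> h.py <<'E'
from scipy.optimize import minimize
def proj(c,P):
    T=np.array(c['cam_to_world']); p=(P-T[:3,3])@T[:3,:3]; m=np.hypot(p[:,0],p[:,1])+1e-12
    t=np.arctan2(m,-p[:,2])*c['fx']; return np.c_[c['cx']+t*p[:,0]/m, c['cy']-t*p[:,1]/m]
def sil(c,parts,x,y,yaw,org,S=8,n=100):
    im=np.zeros((n*S,n*S),np.uint8); R=np.array([[np.cos(yaw),-np.sin(yaw)],[np.sin(yaw),np.cos(yaw)]])
    for pts in parts:
        P=pts.copy(); P[:,:2]=P[:,:2]@R.T+[x,y]
        q=(proj(c,P)-org)*S+S/2
        cv2.fillConvexPoly(im,cv2.convexHull(q.astype(np.float32)).round().astype(np.int32),255)
    return cv2.resize(im,(n,n),interpolation=cv2.INTER_AREA)/255.
def fit(c,parts,mask,x,y,yaw,org):
    f=lambda v: np.abs(sil(c,parts,x+v[0]/1e3,y+v[1]/1e3,yaw+v[2]/20,org)-mask).sum()
    best=min((minimize(f,[a,b,0],method='Nelder-Mead',options=dict(initial_simplex=np.array([[a,b,-2],[a+2,b,0],[a,b+2,2],[a-1,b-1,3]]))) for a in(-1,1) for b in(-1,1)),key=lambda r:r.fun)
    v=best.x; return x+v[0]/1e3,y+v[1]/1e3,yaw+v[2]/20,best.fun,mask.sum()
def dparts(z0=.0865,z1=.106,r=.006,f=.002):
    a0=np.arccos(f/r); a=np.linspace(a0,2*np.pi-a0,60); o=[]
    for z,rr in((z0,r),(z1-.0008,r),(z1,r-.0008)):
        b=np.c_[rr*np.cos(a),rr*np.sin(a),np.full(60,z)]; b[:,0]=np.minimum(b[:,0],f); o.append(b)
    return [np.vstack(o)]
E
python3 - <<'E'
from h import *
c=np.load('sp1.npy',allow_pickle=True).item(); org=np.array([260-50,143-50])
im=c['color'][93:193,210:310].astype(float)
sat=im.max(2)-im.min(2); yy,xx=np.mgrid[:100,:100]
print(im[50,50],im[42,50],im[20,20])
hsv=(sat/(im.max(2)+1)); near=np.hypot(yy-50,xx-52)<16
# whitening vs orange: ratio b/r
br=im[...,2]/(im[...,0]+1); print(np.round(br[34:66:2,36:66:2],2))
np.save('br.npy',br)
E
```

```text
[223. 217. 219.] [224. 176. 105.] [59. 64. 69.]
[[1.15 1.13 1.15 1.15 1.06 0.59 0.46 0.46 0.46 0.45 0.45 0.45 0.5  0.79
  1.12]
 [1.15 1.16 1.15 1.01 0.48 0.45 0.46 0.45 0.45 0.45 0.46 0.45 0.45 0.45
  0.63]
 [1.15 1.16 1.09 0.5  0.46 0.46 0.45 0.45 0.45 0.45 0.46 0.45 0.45 0.45
  0.45]
 [1.13 1.15 0.71 0.45 0.46 0.45 0.46 0.45 0.45 0.45 0.45 0.46 0.45 0.46
  0.46]
 [1.15 1.13 0.47 0.45 0.47 0.54 0.51 0.47 0.45 0.45 0.45 0.45 0.45 0.46
  0.46]
 [1.15 1.06 0.45 0.46 0.86 0.97 0.96 0.9  0.81 0.66 0.56 0.48 0.45 0.46
  0.46]
 [1.15 0.96 0.45 0.57 0.96 0.97 0.96 0.97 0.97 0.97 0.96 0.94 0.86 0.68
  0.45]
 [1.14 0.95 0.44 0.74 0.97 0.97 0.97 0.97 0.96 0.97 0.97 0.97 0.96 0.84
  0.45]
 [1.16 1.13 0.44 0.78 0.97 0.97 0.98 0.98 0.97 0.97 0.97 0.97 0.96 0.77
  0.45]
 [1.16 1.13 0.55 0.65 0.97 0.98 0.98 0.98 0.98 0.97 0.97 0.97 0.96 0.66
  0.45]
 [1.16 1.16 0.93 0.53 0.97 0.98 0.98 0.97 0.97 0.97 0.97 0.97 0.94 0.47
  0.45]
 [1.16 1.16 1.16 0.76 0.73 0.97 0.97 0.97 0.97 0.97 0.97 0.96 0.7  0.45
  0.45]
 [1.16 1.16 1.16 1.16 0.8  0.75 0.95 0.96 0.96 0.96 0.91 0.59 0.45 0.46
  0.88]
 [1.18 1.16 1.18 1.16 1.16 1.05 0.61 0.59 0.63 0.57 0.46 0.46 0.54 1.1
  1.15]
 [1.16 1.16 1.16 1.16 1.16 1.14 1.14 1.08 1.03 0.92 0.96 1.14 1.16 1.14
  1.14]
 [1.16 1.16 1.16 1.18 1.16 1.16 1.14 1.14 1.14 1.16 1.16 1.16 1.16 1.16
  1.15]]
```

>>> step_arm(increments=[[0.085,0,-0.02,0.02,0],[0.06,0.004,-0.036,0.01,0],[0.04,0.004,-0.036,0,0],[0.04,0.004,-0.036,0,0],[0.04,0.004,-0.036,0,0],[0.04,0.004,-0.036,-0.02,0],[0.04,0.004,-0.033,-0.03,0],[0.04,0.004,-0.02,-0.03,0],[0.04,0.004,-0.01,-0.025,0],[0.04,0,0,0,0],[0.04,0,0,0,0],[0.04,0,0,0,0]])

```text
clock: 3.87
position: [0.5225, -0.2732, 0.0754]
ee_rot: [0.696, 0.13, -0.694, 0.13]
ft_force: [0.2, -0.1, 0.6]
grip_width: 0.466
```

```bash
python3 - <<'E'
from h import *
c=np.load('sp1.npy',allow_pickle=True).item(); org=np.array([210,93]); br=np.load('br.npy')
m=np.clip((br-.455)/.515,0,1); core=((br>.7)&(br<1.02)).astype(np.uint8)
im=c['color'][93:193,210:310].astype(float); core&=(im[...,0]>90).astype(np.uint8)
n,l=cv2.connectedComponents(cv2.erode(core,np.ones((2,2),np.uint8))); k=cv2.dilate((l==l[50,50]).astype(np.uint8),np.ones((4,4),np.uint8))
m=m*k*(br<1.03); print(m.sum())
print('spindle',np.round(fit(c,dparts(),m,.534,.013,.14,org),4))
k=camera('wrist'); np.save('kn1.npy',k,allow_pickle=True); o=monitor.get_obs(); print(o['position'],o['clock'])
for d in regions_of(k,'knob_centre')[:4]: print(d['p'],d['centre'],d['region'].sum(),fworld(k,*d['centre'],.03))
d=min(regions_of(k,'knob_centre'),key=lambda d:np.hypot(*(fworld(k,*d['centre'],.02)[:2]-[.567,-.251])))
x0,y0=fworld(k,*d['centre'],.03)[:2]
cv2.imwrite('pics/kn1.png',np.hstack([cv2.resize(bright(k['color'][...,::-1]),(480,360)),cv2.resize(bright(rect(k,x0,y0,.03,.035,.0002),.5),(320,360))[:, :]]))
E
```

```text
278.0664628353947
spindle [5.346000e-01 1.360000e-02 1.322000e-01 3.830210e+01 2.780665e+02]
[ 0.52286011 -0.27304622  0.07588538] 3.9167
0.84 [139.9, 270.2] 3735 [ 0.57037673 -0.2492514   0.03      ]
0.82 [128.7, 160.4] 1839 [ 0.55439191 -0.18451064  0.03      ]
0.7 [14.8, 183.2] 1860 [ 0.62420127 -0.17312172  0.03      ]
0.68 [231.6, 222.5] 1254 [ 0.50679522 -0.24147829  0.03      ]
```

View pics/kn1.png

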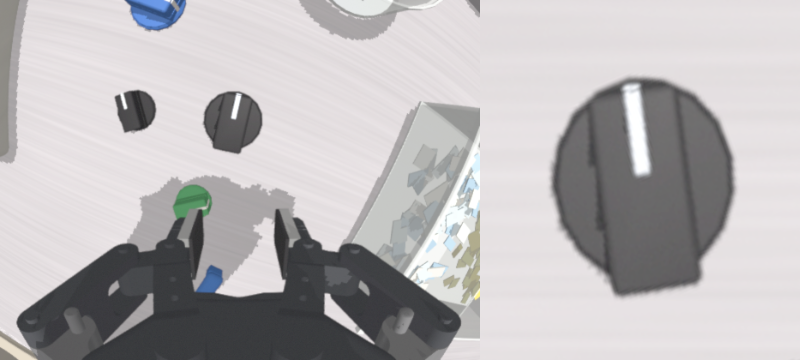

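The wrist view shows the large black knob at (120,233) and the small black one at (110,135), with green behind and the blue one at the top. The pointer has a small positive yaw. Next I'll fit its pose.

```bash
cat >> h.py <<'E'
def kparts():
    a=np.linspace(0,2*np.pi,80); o=np.ones(80)
    sk=np.vstack([np.c_[.023*np.cos(a),.023*np.sin(a),z*o] for z in(0,.006)])
    bar=np.array([[x,y,z] for x in(-.02,.02) for y in(-.01,.01) for z in(.006,.030)])
    return [sk,bar]
def knobfit(k,x,y,dz=0.,yaw=.1,z0=0.,n=160):
    r,q=fpix(k,[x,y,.015+z0]); org=np.array([int(q)-n//2,int(r)-n//2]); org=np.maximum(org,0)
    im=k['color'][org[1]:org[1]+n,org[0]:org[0]+n].astype(float)
    parts=[p+[0,0,z0] for p in kparts()]
    s0=sil(k,parts,x,y,yaw,org,4,n)
    near=cv2.dilate((s0>.5).astype(np.uint8),np.ones((13,13)))
    v=im.max(2); d=((v<105)*near).astype(np.uint8); d=cv2.morphologyEx(d,cv2.MORPH_CLOSE,np.ones((11,11)))
    f=lambda p: np.abs(sil(k,parts,x+p[0]/1e3,y+p[1]/1e3,yaw+p[2]/20,org,4,n)-d).sum()
    b=min((minimize(f,[0,0,0],method='Nelder-Mead',options=dict(initial_simplex=np.array(S,float))) for S in([[-1,-1,-1],[2,0,0],[0,2,0],[0,0,3]],[[1,1,1],[-2,0,0],[0,-2,0],[0,0,-3]])),key=lambda r:r.fun)
    p=b.x; X,Y=x+p[0]/1e3,y+p[1]/1e3
    R=rect(k,X,Y,.03+z0,.02,.0001).max(2); ys,xs=np.nonzero((R>140)&(np.hypot(*np.mgrid[-200:200,-200:200])<185)&(np.abs(np.mgrid[-200:200,-200:200][1])<60))
    vx,vy,cx,cy=cv2.fitLine(np.c_[xs,ys].astype(np.float32),cv2.DIST_HUBER,0,.01,.01).ravel()
    if vy>0: vx,vy=-vx,-vy
    return dict(x=round(X,5),y=round(Y,5),yaw=round(yaw+p[2]/20,4),res=round(b.fun),area=int(d.sum()),line=round(float(np.arctan2(-vx,-vy)),4),linec=(.02-cy*1e-4,.02-cx*1e-4),n=len(xs))
E
python3 - <<'E'
from h import *
k=np.load('kn1.npy',allow_pickle=True).item()
print(knobfit(k,.567,-.25))
o=monitor.get_obs(); from scipy.spatial.transform import Rotation as R
M=R.from_quat(o['ee_rot']).as_matrix(); print(M.round(4), np.arctan2(M[1,1],M[0,1]))
E
```

```text
{'x': np.float64(0.56842), 'y': np.float64(-0.25003), 'yaw': np.float64(0.1424), 'res': 194, 'area': 3808, 'line': 0.1513, 'linec': (np.float32(0.010763392), np.float32(0.0013942514)), 'n': 5205}
[[ 0.0028  0.3625 -0.932 ]
 [-0.0015 -0.932  -0.3625]
 [-1.      0.0024 -0.0021]] -1.199882065037198
```

>>> step_arm(increments=[[0.042,0.016,0.008,0,-0.08],[0.042,0.016,0.008,0,-0.08],[0.042,0.0136,0.007,0,-0.075],[0.042,0,0,-0.01,0],[0.042,0,0,0,0],[0.042,0,0,0,0]])

```text
clock: 4.52
position: [0.5665, -0.2505, 0.0634]
ee_rot: [-0.705, -0.048, 0.706, -0.048]
ft_force: [0.0, 0.0, -0.1]
grip_width: 0.49
```

```bash
python3 - <<'E'
from h import *
from scipy.spatial.transform import Rotation as R
o=monitor.get_obs(); M=R.from_quat(o['ee_rot']).as_matrix(); print(o['position'],np.arctan2(M[1,1],M[0,1]),o['clock'])
E
```

```text
[ 0.56648059 -0.2505444   0.06338088] -1.4342592575818507 4.5167
```

>>> step_arm(increments=[[0.042,0.001,0.0005,-0.02,0],[0.042,0.001,0,-0.02,0],[0.042,0,0,-0.012,0],[0.042,0,0,0,0],[0.015,0,0,0,0],[0.01,0,0,0,0],[0.01,0,0,0,0],[0.01,0,0,0,0],[0.01,0,0,0,0]], force=20)

```text
clock: 5.27
position: [0.5698, -0.2504, 0.0126]
ee_rot: [0.706, 0.047, -0.705, 0.048]
ft_force: [-0.6, -0.7, 6.1]
grip_width: 0.226
```

```bash
python3 - <<'E'
from h import *
o=monitor.get_obs(); print(o['position'],o['ft_force'],o['torque'],o['grip_width'],o['clock'])
E
```

```text
[ 0.56982893 -0.25035038  0.01261227] [-0.63501439 -0.65749293  6.08734769] [ 0.04628906  0.36115181 -0.01201957] 0.22602369473540002 5.2667
```

>>> step_arm(increments=[[0.01,0,0,0,0],[0.04,0,0,0,0],[0.04,0,0,0,0],[0.04,0,0,0,0]])

```text
clock: 5.6
position: [0.5692, -0.2499, 0.0114]
ee_rot: [0.706, 0.048, -0.705, 0.048]
ft_force: [-0.6, 0.4, -0.1]
grip_width: 0.466
```

```bash
python3 - <<'E'
from h import *
o=monitor.get_obs(); print(o['position'],o['ft_force'],o['torque'],o['grip_width'],o['clock'])
E
```

```text
[ 0.56923404 -0.24989384  0.01142681] [-0.61079644  0.37630037 -0.06038108] [ 0.00868173 -0.02288822 -0.047126  ] 0.465806784408747 5.6
```

>>> step_arm(increments=[[0.042,0,0,0.02,0],[0.042,0,0,0.02,0],[0.042,-0.011,-0.007,0.02,0.078],[0.042,-0.011,-0.007,0,0.078],[0.042,-0.011,-0.007,0,0.078],[0.042,-0.011,-0.007,0,0],[0.042,0,0,0,0],[0.042,0,0,0,0],[0.042,0,0,0,0]])

```text
clock: 6.35
position: [0.5257, -0.2773, 0.0713]
ee_rot: [0.695, 0.129, -0.695, 0.129]
ft_force: [0.5, 0.2, 0.2]
grip_width: 0.489
```

```bash
python3 - <<'E'
from h import *
from scipy.spatial.transform import Rotation as R
k=camera('wrist'); np.save('kn2.npy',k,allow_pickle=True)
o=monitor.get_obs(); M=R.from_quat(o['ee_rot']).as_matrix(); print(o['position'],np.arctan2(M[1,1],M[0,1]),o['clock'])
print(knobfit(k,.569,-.25))
c=np.load('sp1.npy',allow_pickle=True).item()
print((c['cam_to_world'][:3,:3].T@k['cam_to_world'][:3,:3]).round(3))
# overlay checks
def ov(c,parts,x,y,yaw,box,s=8):
    a,b,w=box; im=cv2.resize(bright(c['color'][a:a+w,b:b+w,::-1],.5),None,fx=s,fy=s,interpolation=cv2.INTER_CUBIC)
    m=sil(c,parts,x,y,yaw,np.array([b,a]),8,w); m=cv2.resize((m*255).astype(np.uint8),None,fx=s,fy=s)>127
    cn=cv2.findContours(m.astype(np.uint8),0,2)[0]; cv2.drawContours(im,cn,-1,(0,0,255),1); return cv2.resize(im,(400,400))
f=knobfit(k,.569,-.25); r,q=fpix(k,[f['x'],f['y'],.015]); 
cv2.imwrite('pics/ov.png',np.hstack([ov(c,dparts(),.5346,.0136,.132,(118,235,50)),ov(k,kparts(),f['x'],f['y'],f['yaw'],(int(r)-45,int(q)-45,90))]))
E
```

```text
[ 0.52591969 -0.27711844  0.07129417] -1.2024202147163563 6.4
{'x': np.float64(0.56874), 'y': np.float64(-0.24995), 'yaw': np.float64(0.1593), 'res': 204, 'area': 3964, 'line': 0.1421, 'linec': (np.float32(0.010758948), np.float32(0.0013940651)), 'n': 5094}
[[ 1.     0.001  0.001]
 [-0.001  1.    -0.002]
 [-0.001  0.002  1.   ]]
```

View pics/ov.png

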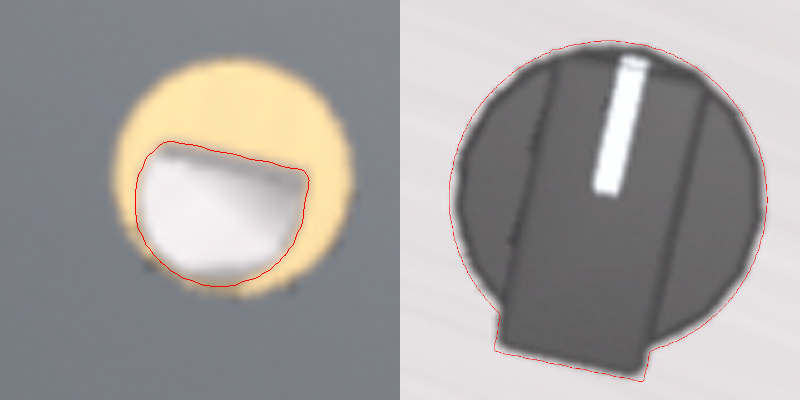

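The spindle and knob overlays both agree with the pictures, and any bias is shared because the view geometry is the same. Spindle minus knob ≈ (-0.0341, +0.2635), with almost no turn needed (yaw ≈ 0.137 for both). I'll grasp now.

>>> step_arm(increments=[[0.042,0.011,0.007,0,-0.078],[0.042,0.011,0.007,0,-0.078],[0.042,0.011,0.007,0,-0.078],[0.042,0.011,0.0065,-0.02,0],[0.042,0,0,-0.02,0],[0.042,0,0,-0.017,0],[0.042,0,0,0,0],[0.01,0,0,0,0],[0.01,0,0,0,0],[0.01,0,0,0,0],[0.01,0,0,0,0]], force=60)

```text
clock: 7.32
position: [0.5699, -0.2507, 0.0156]
ee_rot: [0.706, 0.047, -0.705, 0.048]
ft_force: [-0.8, -0.2, -0.4]
grip_width: 0.221
```

>>> step_arm(increments=[[0.01,0,0,0,0],[0.01,0,0,0.005,0],[0.01,0,0,0.02,0],[0.01,0,0,0.035,0],[0.01,0,0,0.035,0],[0.01,0,0,0.03,0],[0.01,0,0,0,0],[0.01,0,0,0,0],[0.01,0,0,0,0]])

```text
clock: 8.07
position: [0.5688, -0.2505, 0.139]
ee_rot: [-0.705, -0.048, 0.706, -0.048]
ft_force: [-0.7, -0.0, -1.8]
grip_width: 0.217
```

```bash
python3 - <<'E'
from h import *
from scipy.spatial.transform import Rotation as R
o=monitor.get_obs(); M=R.from_quat(o['ee_rot']).as_matrix(); print(o['position'],np.arctan2(M[1,1],M[0,1]),o['ft_force'],o['grip_width'],o['clock'])
k=camera('wrist'); save(k,'held.png'); np.save('held.npy',k,allow_pickle=True)
E
```

```text
[ 0.56878285 -0.25045978  0.13904381] -1.4361602781275 [-0.66073077 -0.02578457 -1.75558375] 0.21658946596215625 8.0667
```

View pics/held.png

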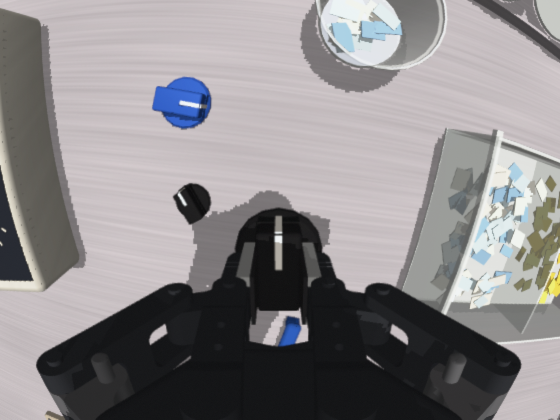

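```bash
python3 - <<'E'
from h import *
k=np.load('held.npy',allow_pickle=True).item(); tx,ty=.56878,-.25046
for z in(.1515,.1535,.1555):
    R=rect(k,tx+.010,ty,z,.016,.0001); v=R.max(2); b=(v>100)&(np.abs(np.mgrid[-160:160,-160:160][1])<60)
    n,l,s,ce=cv2.connectedComponentsWithStats(b.astype(np.uint8)); i=1+s[1:,4].argmax(); ys,xs=np.nonzero(l==i)
    vx,vy,cx,cy=cv2.fitLine(np.c_[xs,ys].astype(np.float32),cv2.DIST_HUBER,0,.01,.01).ravel(); 
    X=tx+.026-ys*1e-4; print(z,'line c',tx+.026-cy*1e-4,ty+.016-cx*1e-4,'ang',np.arctan2(vx,vy)%np.pi,'ends',X.min()-tx,X.max()-tx,len(xs))
k=np.load('kn2.npy',allow_pickle=True).item(); x,y=.56874,-.24995
R=rect(k,x+.01,y,.03,.016,.0001); v=R.max(2); b=(v>140)&(np.abs(np.mgrid[-160:160,-160:160][1])<60)
n,l,s,ce=cv2.connectedComponentsWithStats(b.astype(np.uint8)); i=1+s[1:,4].argmax(); ys,xs=np.nonzero(l==i); X=x+.026-ys*1e-4; print('free line c',X.mean()-x,y+.016-xs.mean()*1e-4-y,'ends',X.min()-x,X.max()-x)
E
```

```text
0.1515 line c 0.57774246 -0.24882102 ang 0.1412203 ends 0.00040000000000006697 0.01739999999999997 5521
0.1535 line c 0.5824208 -0.24819204 ang 0.13635977 ends 0.0014000000000000679 0.026000000000000023 7486
0.1555 line c 0.57956564 -0.2485793 ang 0.14230569 ends 0.0025000000000000577 0.018900000000000028 5186
free line c 0.011812013828867762 0.00153923941227313 ends 0.0030000000000000027 0.020600000000000063
```

>>> step_arm(increments=[[0.01,-0.003,0.025,0.01,0],[0.01,-0.003,0.03,0,0],[0.01,-0.003,0.03,0,0],[0.01,-0.003,0.03,0,0],[0.01,-0.003,0.03,0,0],[0.01,-0.003,0.03,0,0],[0.01,-0.003,0.03,0,0],[0.01,-0.003,0.03,0,0],[0.01,-0.003,0.018,0,0],[0.01,-0.0065,0.0107,0,0],[0.01,0,0,0,0],[0.01,0,0,0,0]])

```text
clock: 9.12
position: [0.5352, 0.0124, 0.1488]
ee_rot: [-0.705, -0.047, 0.706, -0.048]
ft_force: [0.6, -0.8, -0.6]
grip_width: 0.217
```

```bash
cat > st.py <<'E'
from h import *
from scipy.spatial.transform import Rotation as R
o=monitor.get_obs(); M=R.from_quat(o['ee_rot']).as_matrix(); print(o['position'].round(5),np.arctan2(M[1,1],M[0,1]).round(4),o['ft_force'].round(2),o['torque'].round(3),o['grip_width'].round(4),o['clock'])
E
python3 st.py
```

```text
Traceback (most recent call last):
  File "st.py", line 3, in <module>
    o=monitor.get_obs(); M=R.from_quat(o['ee_rot']).as_matrix(); print(o['position'].round(5),np.arctan2(M[1,1],M[0,1]).round(4),o['ft_force'].round(2),o['torque'].round(3),o['grip_width'].round(4),o['clock'])
                                                                                                                                                                             ^^^^^^^^^^^^^^^^^^^^^
AttributeError: 'float' object has no attribute 'round'
```

```bash
sed -i "s/o\['grip_width'\].round(4)/round(o['grip_width'],4)/" st.py; python3 st.py
```

```text
[0.53519 0.01244 0.14876] -1.436 [ 0.56 -0.83 -0.61] [-0.018 -0.055 -0.02 ] 0.2172 9.1167
```

>>> step_arm(increments=[[0.01,0.0006,0.0004,-0.01,0],[0.01,0,0,-0.008,0],[0.01,0,0,-0.004,0],[0.01,0,0,-0.003,0],[0.01,0,0,0,0],[0.01,0,0,0,0]])

```text
clock: 9.62
position: [0.5363, 0.0134, 0.1242]
ee_rot: [-0.705, -0.048, 0.706, -0.047]
ft_force: [0.6, 0.1, -1.1]
grip_width: 0.216
```

```bash
python3 st.py
```

```text
[0.53631 0.01344 0.12421] -1.4363 [ 0.55  0.15 -1.11] [ 0.014 -0.025  0.032] 0.2158 9.6167
```

>>> step_arm(increments=[[0.01,-0.0005,-0.0005,-0.001,0],[0.01,0,0,-0.001,0],[0.01,0,0,-0.001,0],[0.01,0,0,-0.001,0],[0.01,0,0,0,0]])

```text
clock: 10.03
position: [0.5357, 0.0131, 0.1203]
ee_rot: [-0.705, -0.048, 0.706, -0.048]
ft_force: [-0.3, -0.5, -1.4]
grip_width: 0.217
```

```bash
python3 st.py
```

```text
[0.53574 0.01314 0.12025] -1.4359 [-0.34 -0.49 -1.37] [ 0.019  0.057 -0.003] 0.217 10.0333
```

>>> step_arm(increments=[[0.01,0,0,-0.001,0],[0.01,0,0,-0.001,0],[0.01,0,0,-0.001,0],[0.01,0,0,0,0]])

```text
clock: 10.37
position: [0.5357, 0.0131, 0.1172]
ee_rot: [-0.705, -0.048, 0.706, -0.048]
ft_force: [0.4, -1.1, -0.4]
grip_width: 0.218
```

```bash
python3 st.py
```

```text
[0.53572 0.01314 0.11719] -1.436 [ 0.39 -1.07 -0.43] [-0.009  0.043 -0.005] 0.2178 10.3667
```

There's no resistance at about 4 mm below the tip, so it's sliding on. Continuing.

>>> step_arm(increments=[[0.01,0,0,-0.0015,0],[0.01,0,0,-0.0015,0],[0.01,0,0,-0.0015,0],[0.01,0,0,-0.0015,0],[0.01,0,0,-0.001,0],[0.01,0,0,0,0]])

```text
clock: 10.87
position: [0.5357, 0.0131, 0.1101]
ee_rot: [-0.705, -0.048, 0.706, -0.048]
ft_force: [0.2, -0.5, -0.5]
grip_width: 0.214
```

```bash
python3 st.py
```

```text
[0.5357  0.0131  0.11014] -1.436 [ 0.24 -0.51 -0.55] [0.004 0.067 0.001] 0.2142 10.8667
```

>>> step_arm(increments=[[0.01,0,0,-0.001,0],[0.01,0,0,-0.001,0],[0.01,0,0,-0.001,0],[0.01,0,0,-0.0005,0],[0.01,0,0,0,0]])

```text
clock: 11.28
position: [0.5359, 0.0131, 0.1072]
ee_rot: [0.706, 0.048, -0.705, 0.048]
ft_force: [-1.9, 0.2, 4.1]
grip_width: 0.213
```

>>> step_arm(increments=[[0.01,0,0,-0.001,0],[0.01,0,0,0,0]])

```text
clock: 11.45
position: [0.536, 0.0132, 0.1061]
ee_rot: [0.706, 0.048, -0.705, 0.048]
ft_force: [-2.3, -0.4, 6.0]
grip_width: 0.213
```

>>> step_arm(increments=[[0.01,0,0,-0.001,0],[0.01,0,0,0,0]])

```text
clock: 11.62
position: [0.536, 0.0131, 0.1051]
ee_rot: [0.706, 0.048, -0.705, 0.048]
ft_force: [-2.9, -1.1, 6.9]
grip_width: 0.214
```

>>> step_arm(increments=[[0.01,0,0,-0.001,0],[0.01,0,0,-0.001,0],[0.01,0,0,0,0]], force=80)

```text
clock: 11.87
position: [0.536, 0.0132, 0.1033]
ee_rot: [0.706, 0.048, -0.705, 0.048]
ft_force: [-3.1, -0.5, 7.9]
grip_width: 0.21
```

>>> step_arm(increments=[[0.01,0,0,-0.001,0],[0.01,0,0,0,0]])

```text
clock: 12.03
position: [0.536, 0.0132, 0.1024]
ee_rot: [0.706, 0.048, -0.705, 0.048]
ft_force: [-4.0, 0.3, 9.6]
grip_width: 0.208
```

>>> step_arm(increments=[[0.01,0,0,-0.001,0],[0.01,0,0,0,0]])

```text
clock: 12.2
position: [0.5361, 0.0132, 0.1022]
ee_rot: [0.706, 0.047, -0.705, 0.048]
ft_force: [-7.2, -1.2, 17.1]
grip_width: 0.209
```

The stop is reached: 5 mm of travel, force jumping from 9.6 to 17 N. Checking with the pictures and a short hold.

>>> step_arm(increments=[[0.01,0,0,0,0],[0.01,0,0,0,0],[0.01,0,0,0,0],[0.01,0,0,0,0],[0.01,0,0,0,0],[0.01,0,0,0,0]])

```text
clock: 12.7
position: [0.5361, 0.0132, 0.1022]
ee_rot: [0.706, 0.047, -0.705, 0.048]
ft_force: [-6.4, -1.2, 15.1]
grip_width: 0.207
```

```bash
python3 st.py; python3 - <<'E'
from h import *
s=camera('side'); w=camera('wrist')
cv2.imwrite('pics/end.png',np.hstack([cv2.resize(bright(s['color'][180:320,150:330,::-1]),(400,311)),cv2.resize(bright(w['color'][150:350,150:407,::-1]),(400,311))]))
E
```

```text
[0.53614 0.01317 0.10223] -1.436 [-6.41 -1.25 15.13] [-0.183  1.562 -0.018] 0.2072 12.7
```

View pics/end.png

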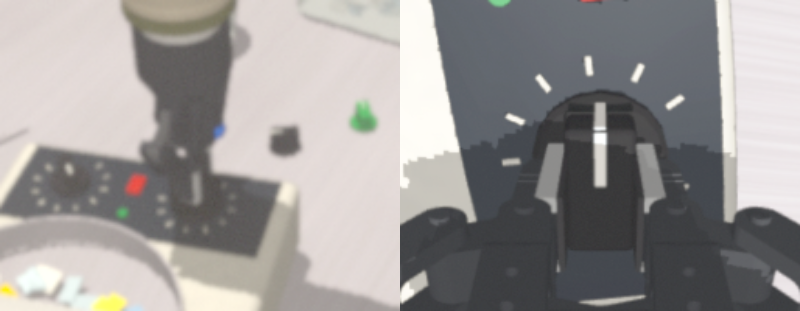

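The side view shows the gripper over the spindle with the knob seated inside the scale ring. The wrist view shows the pointer line up the middle between the pads and the skirt close to the console. The force eased from 17 to 15 N, so I'll hold longer with a firmer grip and 0.5 mm more push to see the trend.

>>> step_arm(increments=[[0.01,0,0,-0.0005,0],[0.01,0,0,0,0],[0.01,0,0,0,0],[0.01,0,0,0,0],[0.01,0,0,0,0],[0.01,0,0,0,0]], force=100)

```text
clock: 13.3
position: [0.5362, 0.0132, 0.1022]
ee_rot: [0.706, 0.047, -0.705, 0.048]
ft_force: [-8.3, -0.9, 21.0]
grip_width: 0.202
```

>>> step_arm(increments=[[0.01,0,0,0,0],[0.01,0,0,0,0],[0.01,0,0,0,0],[0.01,0,0,0,0],[0.01,0,0,0,0],[0.01,0,0,0,0],[0.01,0,0,0,0],[0.01,0,0,0,0],[0.01,0,0,0,0],[0.01,0,0,0,0],[0.01,0,0,0,0],[0.01,0,0,0,0]])

```text
clock: 14.3
position: [0.5362, 0.0131, 0.1022]
ee_rot: [0.706, 0.047, -0.705, 0.048]
ft_force: [-9.3, -0.2, 21.1]
grip_width: 0.204
```

```bash
python3 st.py
```

```text
[0.53624 0.01314 0.10221] -1.4361 [-9.28 -0.21 21.15] [-0.21   2.014  0.016] 0.2044 14.3
```

The push is steady at 21 N for over a second, and z isn't changing. Handing in.

```bash
python3 -c "
from workcell import ticket; print(ticket.hand_in())"; python3 st.py
```

```text
the job is handed in; nothing more can be done
None
the job is handed in; nothing more can be done
```

The large black knob is on the spindle, pushed fully home and still held in against the spring. I handed the job in at about 14.3 s of robot time.

**Fit:** the knob's flat and the spindle's flat already faced almost the same way (yaw about 0.14 rad for both), so I only aligned the grasp and made no deliberate turn. It slid on with about 1 N of resistance or less.

**Pressing in:** the spring took up at a tool height of 0.107 m, and the stop came at 0.102 m, which is the full 5 mm. Force went from 4 to 10 N on the way down, then jumped at the stop.

**Last checks:**
- **Hold:** the push stayed at 21 N for over a second, with the tool height unchanged and the grip set to 100 N.
- **Height:** I estimate the knob's underside at about 1.6 mm above the console, against 2 mm expected.
- **Force drop:** at first the push eased from 17 to 15 N in half a second. I tightened the grip from 80 to 100 N and pushed 0.5 mm further, and it then held steady.
- **Side load:** about 9 N sideways remained at the end, which I did not remove.
- **Tub, cup and scoop:** I never touched or moved them, but I did not re-measure their positions at the end.

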